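# Deburr a blank through the guard slot and hold it there

## Task

Take the taller of the two flat metal blanks (the one with a scribed line round it) out of the wooden rack and lower it, lower end first, through the slot in the top of the deburring guard until its scribed line is level with the guard's top. Draw it up about 3 cm and lower it to the line once more to stroke its edges past the file strips inside, then finish while still holding it there, gripped and hanging freely, not jammed against the guard. Leave the short blank and the other things on the bench where they are.

Things in the scene. Friction and masses are not known exactly. Their poses are not given: they have to be found in the camera images.
- blank_center (a point): centre of the tall blank to be handled: a flat aluminium bar standing upright in a pocket of the rack, 12 mm thick (its x axis), 40 mm wide (its y axis), 130 mm tall (its z axis, up); the point is 65 mm above its lower end. The lowest 6 mm of the bar are narrowed to 8 x 35 mm. It stands 30 mm deep in the rack, its upper 100 mm are free to be gripped across the 12 mm thickness. 0.15 to 0.3 kg.
- blank_line (a point): centre of the same tall blank at the height of its dark scribed line, 55 mm above its lower end and 75 mm below its upper end; axes as the blank's
- guard_slot (a point): centre of the slot in the guard's top plate, at the level of the top face, 110 mm above the bench; z up. The slot goes through the 12 mm plate and is 14 mm wide (point x axis) by 42 mm long (point y axis), 2 mm more than the blank each way; a 4 mm chamfer round its upper edge widens the mouth. A released blank would drop too deep.
- rack: fixed wooden rack block, 64 x 160 x 35 mm, origin at the centre of its underside, z up; two upright pockets 15 x 43 mm and 30 mm deep at y = -42 and +42 mm of its own frame, long side along its y; one holds the tall blank and the other the short one, either way round.
- short_center (a point): centre of the short blank, which stays in the rack: flat bar 12 x 40 x 95 mm, two dark holes and no line; the point is 47 mm above its lower end
- clamp_center (a point): the blue C-clamp lying on the bench beyond the guard and rack, near the middle (137 x 73 x 20 mm), not to be moved; the point is at its middle, 10 mm up
- bolt_center (a point): the bright bolt lying between the robot and the work (22 x 58 x 20 mm), not to be moved; the point is at its middle, 10 mm up
- blank: the tall blank as a solid body; origin at the centre of its lower end, axes as above
- guard: the deburring guard: a fixed grey box on a 130 x 150 mm base plate, 110 mm high, 100 x 116 mm over the aluminium top plate, with an open front crossed by two thin rods and two ribbed file strips inside (76 mm apart). Inner floor 104 mm below the top face. Origin at the centre of its underside, on the bench, 110 mm below the slot point, same axes
Not all that is in view belongs to the job. What is shaped like the blank but purple or turquoise is not meant.

How it is judged:
On the way, in this order (a step that is already met when the one before it is completed fails the run):
1. the gripped tall blank is through the slot, lowered to its line (within 12 mm) (horizontal distance between blank_line and guard_slot below 0.005 m and angle between blank_line's own z axis and vertical below 0.12 rad and angle between the y axis of blank_line and the y axis of guard_slot, either way round below 0.15 rad and contact force between the fingers and blank above 1 N and z of blank_line in the frame of guard_slot between -0.012 and 0.012 m), for 0.1 s.
2. it is drawn up by at least 15 mm above the line (z of blank_line in the frame of guard_slot above 0.015 m), for 0.1 s.
3. it is lowered to the line again (all of step 1), for 0.2 s.
At the end, for the whole second after the job is handed in: the fingers hold the tall blank in the guard's slot, upright (within 0.12 rad), turned with the slot, its scribed line within 12 mm of the level of the guard's top, at rest, pressing on the guard with less than 12 N; the short blank, clamp and bolt are within 3 cm of where they stood (all of step 3 and contact force between blank and guard below 12 N and linear speed of blank below 0.02 m/s and distance of each of short_center, clamp_center, bolt_center from where it was at the start of the episode below 0.03 m); the arm keeps its last pose, push and grip.
It fails at once if the short blank was disturbed (moved over 3 cm) (distance of short_center from where it was at the start of the episode above 0.03 m).
It fails at once if the clamp was disturbed (moved over 3 cm) (distance of clamp_center from where it was at the start of the episode above 0.03 m).
It fails at once if the bolt was disturbed (moved over 3 cm) (distance of bolt_center from where it was at the start of the episode above 0.03 m).
It also fails if it takes over 48 s, if anything falls off the work surface, if the arm or the gripper's body presses on something with over 40 N, if the wrist force passes 120 N, or if a joint passes its speed limit or range.

## Robot

A 6-joint arm with a two-finger parallel gripper is mounted at the origin on a cart in front of the work surface, level with it; the furniture and walls round the work are solid. World frame = base frame: x ahead of the robot, y to its left, z up, the work surface at z = 0. Lengths are in m, angles in rad, forces in N, time in s.
With the tool pointing down it reaches from about 0.35 to 0.8 m from the base axis. Payload 7.3 kg.
Tool frame: the origin (TCP) lies where the fingers leave the gripper's body, on its centre line; the fingertips stand 73 mm ahead of it and the grasp point (between the pads) lies 54 mm ahead of it (arm.tip_reach is the distance from the TCP to the fingertips, in m); z points along the fingers, y is the line along which they close (so a half turn about z gives the same grasp; the last joint's range is limited). The gripper opens to 85 mm and grips with 20 to 120 N. Pads are 22 mm wide; open, the fingers measure 114 mm over their backs; the gripper's body (76 mm by 85 mm) begins 54 mm behind the grasp point. The pads swing forward as they close: fully open they stand 13 mm farther back than shut.
Start: joints at [0.979, 0.342, 1.524, -0, 1.275, -0.146], TCP at [0.226, 0.474, 0.304] pointing down, gripper open.
Joint ranges: [-2.53, 2.53], [-0.77, 2.02], [0.04, 2.7], [-1, 4.14], [0.28, 2.66], [-3.11, 3.11]. Speed limits (rad/s): [2.57, 2.57, 3.14, 3.14, 3.14, 3.14].

## Interface

Orientations are given as a rotation vector (axis times angle).
In Python, from rig import arm gives the robot as it stands.
- The arm moves only by the shell command python3 -m creep 'ROWS' [FORCE]. ROWS is JSON, a list that holds one entry, the list of rows, each a list of 7 numbers: the closure, from -1 (fully open) to 1 (shut), then the shift along the tool's x, y, z scaled (see below), then the turn, a rotation vector about the tool's x, y, z scaled (see below). In form: [[[fingers, x, y, z, ax, ay, az], ...]]. A call has 1 to 8 rows; each row shifts and turns the commanded pose from where the row before left it, along the tool's axes as they then stand; what a row does not reach is not made up. The controller multiplies each number of a shift by 0.06 m and each number of a turn by 6 degrees. A row lasts 1/8 s, in which the tool goes at most 62.5 mm and 10.7 degrees, less where a joint would pass 70% of its speed; a pose out of reach is approached as far as the arm can. A call with a number of a shift or a turn outside -1 to 1 is refused whole. A call with a gripper value outside its range is refused whole. The fingers move at their own pace and stop on an object; FORCE is the grip in N (left out, the last holds). Time passes only in rows, so rows that do not move let the fingers close. It gives the time, the measured TCP pose, the force, the opening and the grip force at its end, in the units of the state.
- arm.get_obs(): the state, without advancing time (a new reading comes with each control period).
- arm.read_camera(name): name is "scene" or "top" or "wrist"; returns a dict with "image" (420x560x3 uint8, red, green, blue), "range_z" (420x560 float32, m along the optical axis (not along the pixel's ray), 0 where there is no reading), "fx", "fy", "cx", "cy" (pixels), "pose" (4x4, takes a point from camera to world coordinates); the wrist camera has in their place "T_tool_cam" (4x4, takes a point from camera to tool coordinates, whose origin is the TCP and whose axes are the flange's). Camera axes: x right, y down, z forward; pixel columns grow to the right and rows downward; lengths in m; the calibration is good to about 2 mm. A picture is of the moment at which its call begins: read the wrist's pose just before it.
- arm.close_job(): hands the job in; it is judged then, once.
Trained networks look in a picture, given as the dict that the camera call returned (one of the last four; its "shot" number tells which), for a name from the list of things; names that differ only in an ending like _2 or _b are one class to them, and where a whole thing is asked for, a point or a joint stands for the part that bears it (a point fixed in the world has none). Each returns a list of dicts, best first, with "conf" (0 to 1); they miss things now and then, are a little off and sometimes report something else, mostly with a low value. They report only what shows in the picture. A call takes as long as a camera call. They do not tell look-alikes from the thing itself.
- arm.boxes_of(query, picture): "extent" ([left, top, right, bottom] in pixels, round what is visible of it).
- arm.cut_out(query, picture): "mask" (420x560 bool, what is visible of it) and "extent" ([left, top, right, bottom] in pixels, round what is visible of it).
- arm.mark_of(query, picture): "xy" ([column, row] in pixels: a listed point, or the origin of a listed thing).
The state is a dict: "time_s": time; "q": joint angles; "joint_velocities": joint speeds; "tau": joint torques, N m; "eef_pos": TCP position; "tcp_rot": TCP orientation; "contact_force": force on the tool from outside, world axes, zero at the start; "ft_torque": the same for the moment, N m; "grip_width": opening from 0.0 (shut) to 1.0 (fully open); "grasp_force": force on a finger pad.
Only numpy, scipy, OpenCV 4.12 (cv2) and the standard library are available. Lean on these libraries where they do the work, as an engineer would, in place of code of your own. Each camera call takes 0.05 s, during which the arm holds its last target. There are 200 camera calls.

## Working session

There is one attempt and no reset: what is moved stays moved. The work goes in short steps, Python scripts to look and compute and a shell command to move; the robot and the scene stay as the last step left them, time stands still between calls to the robot, and variables do not carry over. Pictures are saved under pics/ and viewed, at most 10 in all, crops included, and the job is handed in when it is done.

```bash
ls; mkdir -p pics
cat > h.py <<'E'
import numpy as np, cv2
from scipy.spatial.transform import Rotation as R
from rig import arm
def world(p,mask=None):
    z=p["range_z"]; v,u=np.nonzero((z>0)&(mask if mask is not None else True))
    d=z[v,u]; c=np.c_[(u-p["cx"])/p["fx"]*d,(v-p["cy"])/p["fy"]*d,d]
    T=p["pose"] if "pose" in p else tcp()@p["T_tool_cam"]
    return c@T[:3,:3].T+T[:3,3],u,v
def tcp():
    o=arm.get_obs(); T=np.eye(4); T[:3,:3]=R.from_rotvec(o["tcp_rot"]).as_matrix(); T[:3,3]=o["eef_pos"]; return T
E
python3 - <<'E'
from h import *
np.set_printoptions(precision=4,suppress=True)
print(arm.get_obs()); print(tcp())
ims=[]
for n in ("scene","top"):
    p=arm.read_camera(n); cv2.imwrite(f"pics/{n}.png",p["image"][:,:,::-1]); np.savez(f"{n}.npz",**{k:v for k,v in p.items()})
    print(n,p["pose"])
    for q in ("blank","guard","rack","short_center","clamp_center","bolt_center"):
        for m in arm.cut_out(q,p)[:3]:
            w,u,v=world(p,m["mask"])
            print(q,round(m["conf"],2),np.round(m["extent"]),len(w),np.median(w,0) if len(w) else "",(w.min(0),w.max(0)) if len(w) else "")
    for q in ("guard_slot","blank_line"):
        for m in arm.mark_of(q,p)[:3]: print(q,m)
E
```

```text
pics
{'time_s': 0.0, 'q': array([ 0.979 ,  0.3427,  1.5251, -0.    ,  1.2754, -0.146 ]), 'joint_velocities': array([ 0.0007,  0.0003,  0.0003,  0.001 ,  0.0005, -0.0011]), 'tau': array([  0.0014, -43.3683, -24.6013,  -0.0001,   0.0078,   0.    ]), 'eef_pos': array([0.2262, 0.4734, 0.3032]), 'tcp_rot': array([-0.6943, -3.0633,  0.0023]), 'contact_force': array([ 0.1748,  0.0152, -0.0262]), 'ft_torque': array([-0.0069,  0.0395,  0.0381]), 'grasp_force': 0.0, 'grip_width': 0.9989121478678331}
[[-0.9023  0.4312 -0.0009  0.2262]
 [ 0.4312  0.9023 -0.0013  0.4734]
 [ 0.0002 -0.0016 -1.      0.3032]
 [ 0.      0.      0.      1.    ]]
scene [[ 0.4331 -0.5735  0.6954 -0.1102]
 [-0.9013 -0.2853  0.326  -0.3746]
 [ 0.0114 -0.7679 -0.6404  0.7163]
 [ 0.      0.      0.      1.    ]]
blank 0.79 [352. 222. 379. 262.] 834 [ 0.5704 -0.2487  0.0871] (array([ 0.5585, -0.2686, -0.0029]), array([ 0.7121, -0.2023,  0.1371]))
blank 0.63 [359. 272. 389. 326.] 924 [ 0.4406 -0.306   0.0801] (array([ 0.4291, -0.3233, -0.0023]), array([ 0.5541, -0.2814,  0.134 ]))
blank 0.6 [346. 182. 366. 230.] 795 [ 0.7021 
[... 1869 characters left out ...]
 0.5476 -0.1707  0.0894] (array([ 0.5384, -0.2043,  0.0158]), array([ 0.5762, -0.1505,  0.1036]))
clamp_center 0.75 [250. 101. 278. 159.] 689 [0.7617 0.0036 0.014 ] (array([ 0.7053, -0.0285, -0.0051]), array([0.8487, 0.038 , 0.0218]))
clamp_center 0.49 [146. 208. 226. 280.] 4226 [0.5012 0.1722 0.1084] (array([ 0.4319,  0.0964, -0.0038]), array([0.5923, 0.2792, 0.1158]))
bolt_center 0.46 [251. 279. 277. 296.] 168 [0.4008 0.0144 0.0135] (array([ 0.3833, -0.0148, -0.0024]), array([0.4171, 0.0375, 0.0226]))
guard_slot {'xy': [174.0, 237.0], 'conf': 0.75}
blank_line {'xy': [382.1, 202.4], 'conf': 0.83}
blank_line {'xy': [428.6, 225.4], 'conf': 0.82}
blank_line {'xy': [349.9, 147.4], 'conf': 0.74}
```

Run:
```python
import cv2,numpy as np
a=cv2.imread("pics/scene.png");b=cv2.imread("pics/top.png")
x=cv2.resize(a[160:340,130:430],(800,480),interpolation=cv2.INTER_CUBIC)
cv2.imwrite("pics/s1.png",x)
cv2.imwrite("pics/t1.png",cv2.resize(b[90:310,130:460],(780,520),interpolation=cv2.INTER_CUBIC))
```

```text
(no output)
```

View pics/s1.png

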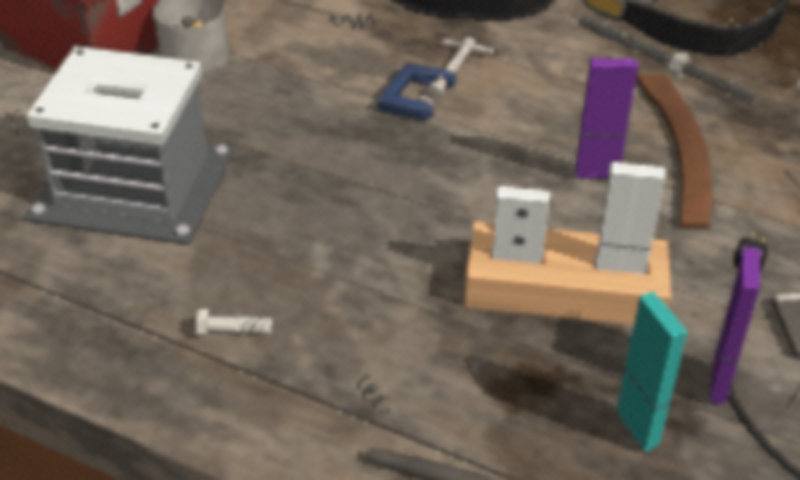

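View pics/t1.png

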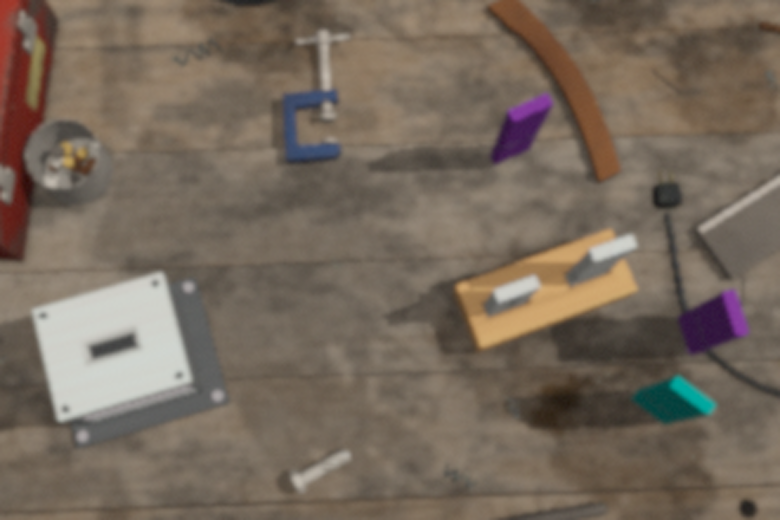

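Tall grey blank with the line is in the rack's right (far −y) pocket (scene crop ~ (632,220)), short one with holes left of it (522,225); purple/turquoise decoys stand round the rack. The guard's slot is at (112,345) in the top crop. Next I measure the blank top and the guard.

```bash
cat >> h.py <<'E'
def rect(xy):
    r=cv2.minAreaRect((xy*1000).astype(np.float32)); b=cv2.boxPoints(r)
    e0,e1=b[1]-b[0],b[2]-b[1]; l=e0 if np.hypot(*e0)>np.hypot(*e1) else e1
    return np.array(r[0])/1000, sorted(r[1]), np.degrees(np.arctan2(l[1],l[0]))%180
E
python3 - <<'E'
from h import *
np.set_printoptions(precision=4,suppress=True)
for n in ("scene","top"):
    p=dict(np.load(n+".npz")); w,u,v=world(p); im=p["image"][v,u].astype(int)
    grey=(im.max(1)-im.min(1)<45)
    near=lambda c,r: np.hypot(w[:,0]-c[0],w[:,1]-c[1])<r
    for name,s in (("blanktop",near((.572,-.249),.04)&grey&(w[:,2]>.128)),("blank",near((.572,-.249),.04)&grey&(w[:,2]>.045)),
      ("short",near((.547,-.17),.04)&grey&(w[:,2]>.094)),
      ("guard",near((.50,.172),.1)&(abs(w[:,2]-.11)<.006)),("rack",near((.556,-.2085),.11)&(abs(w[:,2]-.035)<.006)&(im[:,0]-im[:,2]>60))):
        q=w[s]; print(n,name,len(q),q.mean(0),rect(q[:,:2]))
    g=near((.50,.172),.03)&(im.sum(1)<330); g=near((.50,.172),.045)&((w[:,2]<.1)|(im.sum(1)<330)); print("slot px",u[g].mean(),v[g].mean(),len(u[g]))
    # slot dark pixels projected to z=.11
    c=np.c_[(u[g]-p["cx"])/p["fx"],(v[g]-p["cy"])/p["fy"],np.ones(g.sum())]@p["pose"][:3,:3].T; t=(.11-p["pose"][2,3])/c[:,2]
    s=p["pose"][:3,3]+c*t[:,None]; print(s.mean(0),rect(s[:,:2]))
    for k,z in (("guard_slot",.11),("blank_line",.06)):
        for m in []: pass
E
```

```text
scene blanktop 126 [ 0.5731 -0.2479  0.1333] (array([ 0.5748, -0.2478]), [14.949774742126465, 39.90477752685547], np.float32(110.967445))
scene blank 723 [ 0.5705 -0.2488  0.0956] (array([ 0.5736, -0.2481]), [17.363338470458984, 40.65089416503906], np.float32(110.967415))
scene short 108 [ 0.5476 -0.169   0.0987] (array([ 0.5491, -0.1688]), [14.787030220031738, 38.826534271240234], np.float32(104.810265))
scene guard 1464 [0.5051 0.1833 0.1095] (array([0.5081, 0.1857]), [107.1445541381836, 117.44511413574219], np.float32(104.298744))
scene rack 1121 [ 0.5529 -0.2107  0.0345] (array([ 0.5624, -0.2083]), [68.48725891113281, 160.1782989501953], np.float32(108.35586))
slot px 180.42838018741634 228.49531459170012 747
[0.4166 0.1003 0.11  ] (array([0.4479, 0.125 ]), [80.65898132324219, 175.6030731201172], np.float32(38.8462))
top blanktop 128 [ 0.5754 -0.2496  0.1351] (array([ 0.5761, -0.2503]), [12.296299934387207, 40.514347076416016], np.float32(108.36056))
top blank 268 [ 0.5726 -0.2461  0.1115] (array([ 0.5758, -0.2501]), [12.359949111938477, 41.2537841796875], np.float32(107.81566))
top short 114 [ 0.5495 -0.1707  0.0998] (array([ 0.5499, -0.1709]), [12.006491661071777, 39.43000411987305], np.float32(108.31739))
top guard 2674 [0.5096 0.1832 0.1097] (array([0.5106, 0.1836]), [100.68731689453125, 116.4617919921875], np.float32(104.76489))
top rack 1465 [ 0.5588 -0.2076  0.0352] (array([ 0.563 , -0.2111]), [64.19332885742188, 160.7823486328125], np.float32(108.22819))
slot px 191.3469387755102 254.62585034013605 294
[0.4713 0.1537 0.11  ] (array([0.4812, 0.1663]), [52.23466110229492, 90.63752746582031], np.float32(40.57346))
```

```bash
python3 -m creep '[[[-1,-0.75,-0.6,0,0,0,0],[-1,-0.75,-0.6,0,0,0,0],[-1,-0.75,-0.6,0,0,0,0],[-1,-0.75,-0.6,0,0,0,0],[-1,-0.75,-0.6,0,0,0,0],[-1,-0.75,-0.6,0,0,0,0],[-1,-0.75,-0.6,0,0,0,0],[-1,-0.75,-0.6,0,0,0,0]]]' 40
python3 -m creep '[[[-1,-0.75,-0.6,0,0,0,0],[-1,-0.75,-0.6,0,0,0,0],[-1,-0.75,-0.6,0,0,0,0],[-1,-0.75,-0.6,0,0,0,0],[-1,-0.75,-0.6,0,0,0,0]]]'
python3 -m creep '[[[-1,0,0,0,0,0,0.96],[-1,0,0,0,0,0,0.96],[-1,0,0,0,0,0,0.96],[-1,0,0,0,0,0,0.96],[-1,0,0,0,0,0,0.96],[-1,0,0,0,0,0,0.96],[-1,0,0,0,0,0,0.96],[-1,0,0,0,0,0,0.96]]]'
cat >> h.py <<'E'
def go(x,y,z,yang):
    "steps (rows units) from here to TCP x,y,z, tool y at yang deg, upright: shift in present tool axes; turn"
    T=tcp(); th=np.radians(yang); Y=np.array([np.cos(th),np.sin(th),0]); Z=np.array([0,0,-1.]); M=np.c_[np.cross(Y,Z),Y,Z]
    d=T[:3,:3].T@(np.array([x,y,z])-T[:3,3])/.06; r=np.degrees(R.from_matrix(T[:3,:3].T@M).as_rotvec())/6
    print("tcp",T[:3,3].round(4),"shift",d.round(3),"turn",r.round(3))
E
python3 - <<'E'
from h import *
np.set_printoptions(precision=4,suppress=True)
o=arm.get_obs();print(o["time_s"],o["q"]);go(.5755,-.2497,.26,18.3)
p=arm.read_camera("wrist"); print(p["T_tool_cam"])
cv2.imwrite("pics/w1.png",p["image"][:,:,::-1])
w,u,v=world(p); im=p["image"][v,u].astype(int); near=lambda c,r: np.hypot(w[:,0]-c[0],w[:,1]-c[1])<r
for z0,c in ((.125,(.575,-.249)),(.09,(.549,-.17))):
    s=near(c,.035)&(w[:,2]>z0)&(w[:,2]<.145); q=w[s]; print(len(q),q.mean(0) if len(q) else "",rect(q[:,:2]) if len(q) else "")
E
```

```text
time_s: 1.9
eef_pos: [0.4276, 0.0568, 0.3042]
tcp_rot: [0.694, 3.063, 0.001]
contact_force: [-0.1, 0.1, 0.3]
grip_width: 1.0
grasp_force: 0.0
time_s: 2.52
eef_pos: [0.553, -0.2026, 0.3039]
tcp_rot: [0.695, 3.063, 0.0]
contact_force: [0.6, 0.3, 0.5]
grip_width: 1.001
grasp_force: 0.0
time_s: 3.52
eef_pos: [0.5524, -0.2008, 0.3038]
tcp_rot: [-1.842, -2.545, -0.0]
contact_force: [0.4, 0.2, 0.1]
grip_width: 1.0
grasp_force: 0.0
3.525 [-0.479   0.4582  1.3436  0.0001  1.34   -0.7965]
tcp [ 0.5524 -0.2008  0.3038] shift [-0.895  0.111  0.73 ] turn [-0.    -0.001 -0.018]
[[-0.0004 -0.9467 -0.322   0.0839]
 [ 1.     -0.0007  0.0006  0.0005]
 [-0.0008 -0.322   0.9467 -0.0703]
 [ 0.      0.      0.      1.    ]]
834 [ 0.5746 -0.2454  0.1344] (array([ 0.5755, -0.2477]), [11.791126251220703, 40.82027053833008], np.float32(107.56864))
822 [ 0.5494 -0.1673  0.1   ] (array([ 0.5499, -0.1683]), [11.621543884277344, 39.93002700805664], np.float32(108.02678))
```

View pics/w1.png

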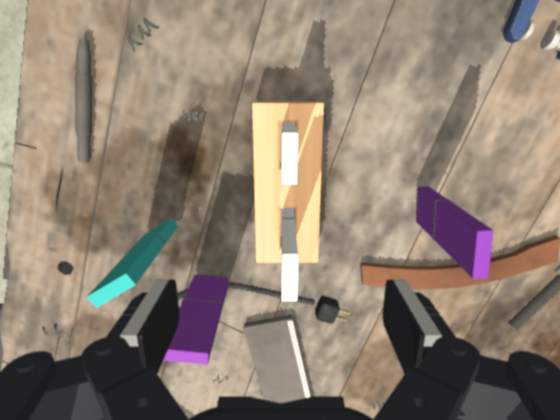

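Wrist view: tall blank's top at (289,277), centred between the open fingers left and right, short blank at (290,155); decoys clear of the finger paths.

```bash
python3 -m creep '[[[-1,-0.44,0.06,0.2,0,0,0],[-1,-0.44,0.055,0.3,0,0,0],[-1,0,0,0.4,0,0,0],[-1,0,0,0.3,0,0,0],[-1,0,0,0,0,0,0]]]'
python3 - <<'E'
from h import *
np.set_printoptions(precision=4,suppress=True)
go(.5755,-.2487,.154,18.2)
p=arm.read_camera("wrist")
w,u,v=world(p); s=(np.hypot(w[:,0]-.5755,w[:,1]+.2487)<.035)&(w[:,2]>.125)&(w[:,2]<.145); q=w[s]; print(len(q),q.mean(0),rect(q[:,:2]),q.min(0),q.max(0))
E
```

```text
time_s: 4.2
eef_pos: [0.575, -0.2485, 0.2303]
tcp_rot: [-1.835, -2.546, 0.0]
contact_force: [-0.1, 0.2, 0.4]
grip_width: 1.001
grasp_force: 0.0
tcp [ 0.575  -0.2485  0.2303] shift [-0.01   0.009  1.271] turn [-0.021 -0.026  0.04 ]
1813 [ 0.5755 -0.2456  0.1359] (array([ 0.5763, -0.2479]), [11.913658142089844, 40.233760833740234], np.float32(107.99864)) [ 0.5648 -0.2686  0.1251] [ 0.5877 -0.2274  0.1385]
```

```bash
python3 -m creep '[[[-1,0,0.015,0.3,0,0,0.04],[-1,0,0,0.3,0,0,0],[-1,0,0,0.3,0,0,0],[-1,0,0,0.25,0,0,0],[-1,0,0,0.12,0,0,0],[-1,0,0,0,0,0,0],[0,0,0,0,0,0,0],[0,0,0,0,0,0,0]]]'
python3 -m creep '[[[1,0,0,0,0,0,0],[1,0,0,0,0,0,0],[1,0,0,0,0,0,0],[1,0,0,0,0,0,0],[1,0,0,0,0,0,0],[1,0,0,0,0,0,0],[1,0,0,0,0,0,0],[1,0,0,0,0,0,0]]]' 50
python3 - <<'E'
from h import *
go(.576,-.2483,.154,18)
E
```

```text
time_s: 5.25
eef_pos: [0.5767, -0.2486, 0.1564]
tcp_rot: [1.843, 2.543, 0.0]
contact_force: [-0.5, 0.1, -0.6]
grip_width: 0.603
grasp_force: 0.0
time_s: 6.25
eef_pos: [0.5765, -0.2485, 0.1559]
tcp_rot: [1.843, 2.544, 0.0]
contact_force: [-1.3, -0.5, 5.1]
grip_width: 0.131
grasp_force: 49.5
tcp [ 0.5765 -0.2485  0.1559] shift [ 0.006 -0.007  0.032] turn [0.002 0.002 0.023]
```

```bash
python3 -m creep '[[[1,0,0,-0.12,0,0,0],[1,0,0,-0.2,0,0,0],[1,0,0,-0.2,0,0,0],[1,0,0,-0.3,0,0,0],[1,0,0,-0.5,0,0,0],[1,0,0,-0.6,0,0,0],[1,0,0,-0.6,0,0,0],[1,0,0,0,0,0,0]]]' 60
python3 - <<'E'
from h import *
go(.5105,.184,.31,14.7)
p=arm.read_camera("wrist"); cv2.imwrite("pics/w2.png",p["image"][:,:,::-1])
E
```

```text
time_s: 7.25
eef_pos: [0.5773, -0.2488, 0.3109]
tcp_rot: [1.839, 2.538, 0.001]
contact_force: [-0.8, -0.2, -2.3]
grip_width: 0.134
grasp_force: 58.7
tcp [ 0.5773 -0.2488  0.3109] shift [ 7.202  1.188 -0.018] turn [0.051 0.051 0.574]
```

View pics/w2.png

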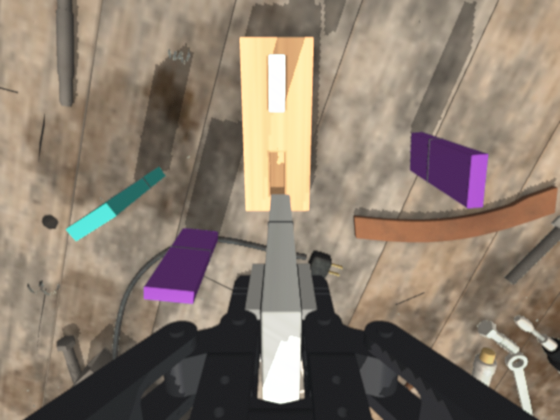

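Blank is held and hanging straight (pic (282,200) to (282,390)), short blank still in the rack at (277,85). Moving to just short of the guard to look at the slot.

```bash
python3 -m creep '[[[1,0.4,0.06,0,0,0,0.07],[1,0.7,0.12,0,0,0,0.07],[1,0.9,0.15,0,0,0,0.07],[1,0.9,0.15,0,0,0,0.07],[1,0.9,0.15,0,0,0,0.07],[1,0.9,0.15,0,0,0,0.07],[1,0.7,0.12,0,0,0,0.07],[1,0.4,0.06,0,0,0,0.07]]]'
python3 -m creep '[[[1,0,0,0,0,0,0],[1,0,0,0,0,0,0]]]'
python3 - <<'E'
from h import *
np.set_printoptions(precision=4,suppress=True)
go(.5105,.184,.31,14.7)
p=arm.read_camera("wrist"); cv2.imwrite("pics/w3.png",p["image"][:,:,::-1])
w,u,v=world(p); T=tcp(); t=(w-T[:3,3])@T[:3,:3]
s=(abs(t[:,0]-.02)<.012)&(abs(t[:,1])<.012)&(t[:,2]>.08)&(t[:,2]<.155)
for a in np.arange(.08,.16,.01):
    k=s&(abs(t[:,2]-a)<.003); 
    if k.sum(): print(round(a,3),k.sum(),t[k].mean(0),t[k,1].min(),t[k,1].max())
print(t[s].max(0))
s=(abs(w[:,2]-.11)<.005)&(np.hypot(w[:,0]-.51,w[:,1]-.184)<.09); print(rect(w[s][:,:2]),w[s][:,2].mean())
E
```

```text
time_s: 8.3
eef_pos: [0.5306, 0.1036, 0.3053]
tcp_rot: [-1.913, -2.488, 0.003]
contact_force: [1.4, -0.2, -2.2]
grip_width: 0.131
grasp_force: 58.4
time_s: 8.55
eef_pos: [0.5316, 0.1009, 0.3059]
tcp_rot: [-1.917, -2.488, 0.002]
contact_force: [-0.6, 0.8, -2.1]
grip_width: 0.136
grasp_force: 58.5
tcp [0.5316 0.1009 0.3059] shift [ 1.429  0.014 -0.068] turn [-0.018 -0.     0.013]
0.08 66 [0.0208 0.0005 0.0816] -0.005173236135425441 0.006251145492351186
0.09 111 [0.0207 0.0004 0.0899] -0.005535165206048946 0.00608804223882067
0.1 89 [0.0207 0.0005 0.1002] -0.005326107842835774 0.005899818010825967
0.11 79 [0.0207 0.0001 0.1101] -0.005581239686216468 0.006170371469134889
0.12 69 [0.0208 0.0003 0.1202] -0.005320062388059701 0.005921991835790496
0.13 65 [0.0207 0.0001 0.1301] -0.005614277149537971 0.006152033878705266
0.14 50 [0.0208 0.0001 0.14  ] -0.005272411007162585 0.005791557541070729
[0.0217 0.0068 0.1448]
(array([0.5113, 0.1819]), [100.39518737792969, 107.70478057861328], np.float32(104.64296)) 0.11034451147368475
```

View pics/w3.png

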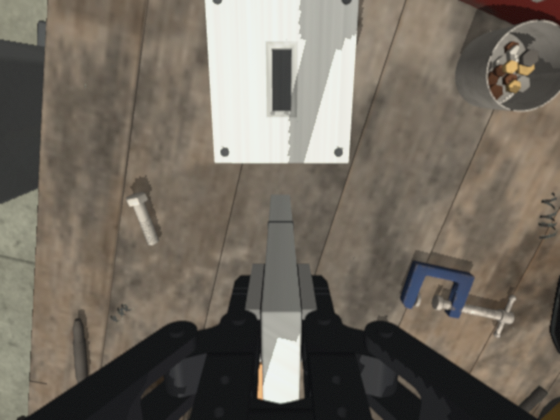

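Wrist view: slot at about (282,79), aligned with the blank (282,200); bolt (143,215) and clamp (440,290) untouched. Locating the slot relative to the held blank with the same camera.

```bash
cat >> h.py <<'E'
def slot(p,box,lim=90):
    "slot centre in tool frame from dark pixels in box (l,t,r,b), at z=.106"
    g=cv2.cvtColor(p["image"],cv2.COLOR_RGB2GRAY); m=np.zeros(g.shape,np.uint8); l,t,r,b=box
    m[t:b,l:r]=g[t:b,l:r]<lim
    n,L,st,ce=cv2.connectedComponentsWithStats(m); k=1+st[1:,4].argmax(); v,u=np.nonzero(L==k)
    T=tcp(); C=T@p["T_tool_cam"]
    d=np.c_[(u-p["cx"])/p["fx"],(v-p["cy"])/p["fy"],np.ones(len(u))]@C[:3,:3].T
    w=C[:3,3]+d*((.106-C[2,3])/d[:,2])[:,None]
    t=(w-T[:3,3])@T[:3,:3]
    print("px",st[k],"tool",rect(t[:,:2]),"world",rect(w[:,:2]))
E
python3 - <<'E'
from h import *
np.set_printoptions(precision=4,suppress=True)
p=arm.read_camera("wrist")
for lim in (70,100): slot(p,(262,36,302,122),lim)
g=cv2.cvtColor(p["image"],cv2.COLOR_RGB2GRAY); print(g[80,262:302:2]); print(g[40:120:3,282])
E
```

```text
px [273  50  17  59 967] tool (array([0.0884, 0.0011]), [11.603466033935547, 38.63706970214844], np.float32(0.40776834)) world (array([0.5102, 0.1862]), [11.603751182556152, 38.63620376586914], np.float32(104.68735))
px [ 272   49   19   61 1071] tool (array([0.0884, 0.0009]), [12.875988006591797, 40.06515884399414], np.float32(179.53654)) world (array([0.5101, 0.1861]), [12.876018524169922, 40.06515121459961], np.float32(105.17462))
[239 236 210 202 194 100  64  65  63  61  63  63  64  64 108 192 205 215
 191 169]
[229 219 214 102  64  65  65  64  63  64  64  63  64  64  64  64  64  63
  64  63  62  63  63  87 195 199 234]
```

```bash
python3 -m creep '[[[1,0.36,0.003,0,0,0,0],[1,0.4,0.003,0,0,0,0],[1,0.4,0.003,0,0,0,0],[1,0.3,0.003,0.1,0,0,0],[1,0,0,0.25,0,0,0],[1,0,0,0.15,0,0,0],[1,0,0,0,0,0,0],[1,0,0,0,0,0,0]]]'
python3 - <<'E'
from h import *
np.set_printoptions(precision=4,suppress=True)
go(.5101,.1862,.276,14.7)
p=arm.read_camera("wrist"); cv2.imwrite("pics/w4.png",cv2.resize(p["image"][100:380,140:420,::-1],(600,600)))
p=arm.read_camera("scene"); cv2.imwrite("pics/s4.png",cv2.resize(p["image"][110:260,100:260,::-1],(640,600),interpolation=cv2.INTER_CUBIC))
E
```

```text
time_s: 9.65
eef_pos: [0.5105, 0.1858, 0.2771]
tcp_rot: [1.918, 2.488, 0.0]
contact_force: [0.6, -0.3, -1.7]
grip_width: 0.134
grasp_force: 58.5
tcp [0.5105 0.1858 0.2771] shift [ 0.008 -0.005  0.018] turn [0.004 0.001 0.005]
```

View pics/w4.png

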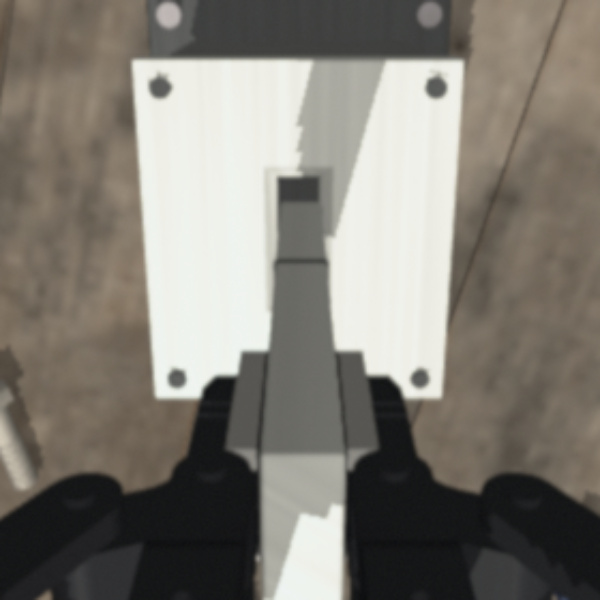

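View pics/s4.png

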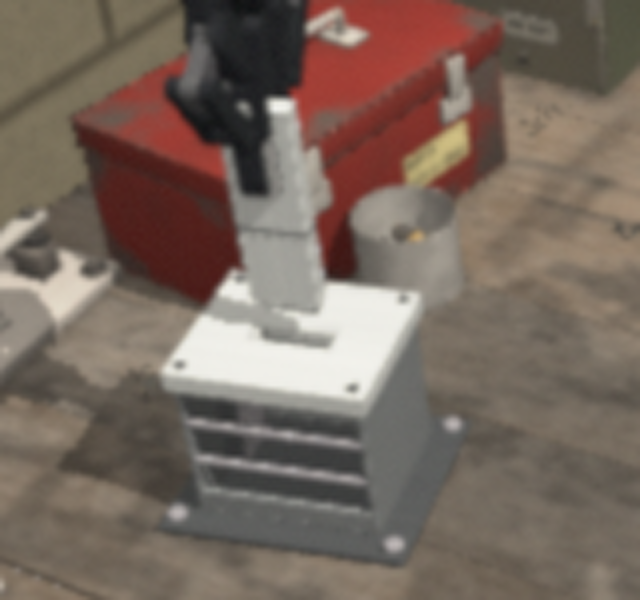

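The blank's lower end hangs about 15 mm above the slot; the slot's dark far end shows at (298,188) in the wrist crop, blank tip at (302,205). Quantifying the residual.

Run:
```python
from h import *
np.set_printoptions(precision=4,suppress=True)
p=arm.read_camera("wrist"); g=cv2.cvtColor(p["image"],cv2.COLOR_RGB2GRAY).astype(int)
print("rows",g[170:205,279]);print(g[188,255:305]);print(g[186,255:305]);print("blank",g[205,255:305]);print(g[230,255:305])
T=tcp(); C=p["T_tool_cam"]
def at(u,v,zt):  # tool-frame point at tool z = zt
    d=C[:3,:3]@np.array([(u-p["cx"])/p["fx"],(v-p["cy"])/p["fy"],1]); return C[:3,3]+d*((zt-C[2,3])/d[2])
for u,v in ((269,182.),(289,182.),(269,188.),(289,188.),(279,182.),(279,194)): print(u,v,at(u,v,T[2,3]-.106))
w,u,v=world(p); t=(w-T[:3,3])@T[:3,:3]
for a in np.arange(.08,.15,.01):
    k=(abs(t[:,0]-.02)<.006)&(abs(t[:,1])<.012)&(abs(t[:,2]-a)<.004); print(round(a,3),k.sum(),t[k].mean(0),t[k,1].min(),t[k,1].max()) if k.sum() else 0
k=(w[:,2]>.107)&(w[:,2]<.114)&(abs(t[:,0]-.04)<.01); print("plate z",np.median(w[k,2]))
```

```text
rows [175 194 216 224 225 221 205 189 171 174 202 203 157  97  66  60  62  61
  61  61  62  61  61  70  88 100 105 106 105 106 106 105 106 106 106]
[240 240 240 239 238 238 239 234 218 207 211 218 221 202 138  75  61  63
  63  63  63  63  61  61  61  62  62  62  63  63  63  62  66  85 111 126
 133 134 133 141 156 166 168 168 167 168 179 209 233 240]
[240 240 240 239 239 238 239 233 218 207 212 218 223 203 138  75  60  63
  64  62  63  62  61  61  62  62  62  62  63  62  62  63  64  83 110 127
 132 133 133 140 155 165 169 169 169 168 172 191 224 238]
blank [240 240 240 240 239 239 240 235 222 208 202 206 211 196 148 110 104 107
 107 107 106 106 106 105 105 105 106 106 107 107 108 109 110 109 111 118
 128 132 132 139 153 168 196 229 236 238 239 239 240 240]
[241 241 241 241 240 240 240 237 228 215 204 194 164 124 106 106 106 105
 105 105 105 106 105 106 106 107 107 107 108 107 108 109 109 109 111 109
 110 123 167 219 235 238 238 237 237 239 240 240 240 240]
269 182.0 [ 0.0213 -0.0074  0.1713]
289 182.0 [0.0213 0.0065 0.1713]
269 188.0 [ 0.017  -0.0074  0.1713]
289 188.0 [0.017  0.0065 0.1713]
279 182.0 [ 0.0213 -0.0004  0.1713]
279 194 [ 0.0127 -0.0005  0.1713]
0.08 186 [0.0207 0.0004 0.0797] -0.005539714483838196 0.006291501549275582
0.09 156 [0.0207 0.0005 0.0898] -0.005519939067989308 0.006633132705447839
0.1 108 [0.0208 0.0005 0.1004] -0.005334253829522838 0.005905126773693952
0.11 120 [0.0208 0.0004 0.1098] -0.005671855360485012 0.0062249290878307224
0.12 95 [0.0208 0.0001 0.1199] -0.005389250476109629 0.005884761501161055
0.13 89 [0.0208 0.0003 0.13  ] -0.005650235987429269 0.006195610389738715
0.14 74 [0.0208 0.0003 0.1401] -0.005261789956994668 0.005804088950552412
plate z 0.11017044472618032
```

```bash
python3 -m creep '[[[1,-0.012,-0.016,0,0,0,0],[1,0,0,0,0,0,0],[1,0,0,0.1,0,0,0],[1,0,0,0.1,0,0,0],[1,0,0,0.1,0,0,0],[1,0,0,0.1,0,0,0],[1,0,0,0.1,0,0,0],[1,0,0,0,0,0,0]]]'
python3 - <<'E'
from h import *
o=arm.get_obs();print(o["contact_force"],o["ft_torque"]);go(.5101,.186,.206,14.7)
p=arm.read_camera("wrist"); g=cv2.cvtColor(p["image"],cv2.COLOR_RGB2GRAY).astype(int);print(g[195:245,280])
w,u,v=world(p);T=tcp(); t=(w-T[:3,3])@T[:3,:3]
k=(abs(u-280)<1)&(v>205)&(v<240); print(np.c_[v[k],t[k][:,0]*1e3,t[k][:,2]*1e3].round(1)[::6].tolist())
E
```

```text
time_s: 10.8
eef_pos: [0.5092, 0.1853, 0.2463]
tcp_rot: [-1.917, -2.488, 0.001]
contact_force: [-0.2, 0.1, -1.6]
grip_width: 0.134
grasp_force: 58.5
[-0.16025325  0.08187145 -1.64765331] [ 0.01761783 -0.00310353  0.07979342]
tcp [0.5092 0.1853 0.2463] shift [0.007 0.018 0.672] turn [-0.01  -0.001  0.013]
[117 108 105 105 105 105 105 106 105 105 105 106 105 105 105 105 105 106
 106 105 106 106 107 106 103  90  71  76  95 104 106 106 107 107 106 106
 106 106 106 106 106 106 107 107 106 106 107 106 106 106]
[[206.0, 20.6, 120.9], [213.0, 20.4, 109.6], [219.0, 20.5, 100.2], [226.0, 20.9, 89.6], [232.0, 20.5, 83.1], [238.0, 20.3, 76.6]]
```

In the slot by 15 mm with no contact force. Continuing to the line.

```bash
python3 -m creep '[[[1,0,0,0.12,0,0,0],[1,0,0,0.12,0,0,0],[1,0,0,0.12,0,0,0],[1,0,0,0.12,0,0,0],[1,0,0,0.12,0,0,0],[1,0,0,0.06,0,0,0],[1,0,0,0,0,0,0],[1,0,0,0,0,0,0]]]'
python3 - <<'E'
from h import *
o=arm.get_obs();print(o["contact_force"],o["ft_torque"],o["time_s"]);go(.5101,.186,.2065,14.7)
p=arm.read_camera("wrist"); cv2.imwrite("pics/w5.png",cv2.resize(p["image"][100:380,140:420,::-1],(600,600)))
p=arm.read_camera("scene"); cv2.imwrite("pics/s5.png",cv2.resize(p["image"][140:260,120:240,::-1],(600,600),interpolation=cv2.INTER_CUBIC))
E
```

```text
time_s: 11.85
eef_pos: [0.5096, 0.1854, 0.2076]
tcp_rot: [1.917, 2.488, 0.001]
contact_force: [0.2, 0.6, -1.8]
grip_width: 0.132
grasp_force: 58.5
[ 0.19933939  0.62707424 -1.83714617] [ 0.01274466 -0.03259266  0.00849524] 11.85
tcp [0.5096 0.1854 0.2076] shift [0.007 0.011 0.018] turn [ 0.006 -0.001  0.013]
```

View pics/w5.png

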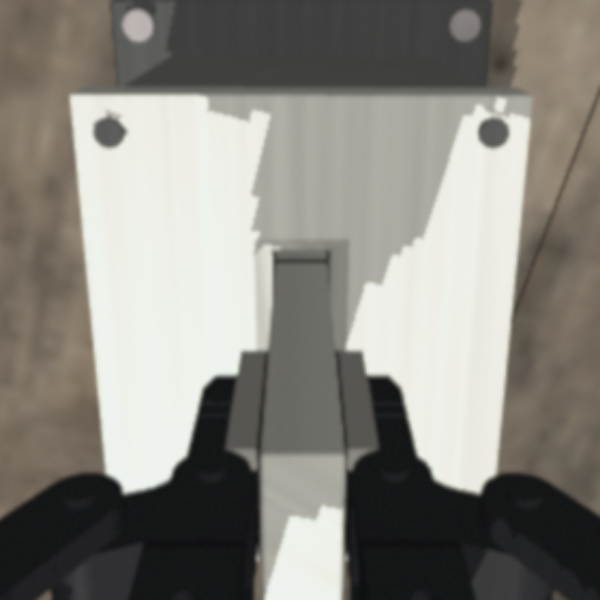

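View pics/s5.png

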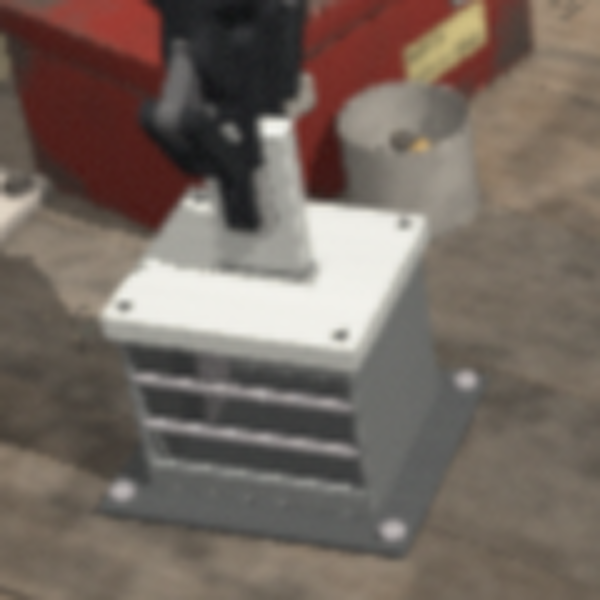

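The scribed line (302,262) is level with the slot's edge, free of contact. Stroke up 30 mm, hold, and lower again.

```bash
python3 -m creep '[[[1,0,0,-0.1,0,0,0],[1,0,0,-0.14,0,0,0],[1,0,0,-0.14,0,0,0],[1,0,0,-0.12,0,0,0],[1,0,0,0,0,0,0],[1,0,0,0,0,0,0],[1,0,0,0,0,0,0]]]'
python3 -m creep '[[[1,0,0,0.1,0,0,0],[1,0,0,0.14,0,0,0],[1,0,0,0.14,0,0,0],[1,0,0,0.12,0,0,0],[1,0,0,0,0,0,0],[1,0,0,0,0,0,0],[1,0,0,0,0,0,0],[1,0,0,0,0,0,0]]]'
```

```text
time_s: 12.82
eef_pos: [0.5093, 0.1853, 0.237]
tcp_rot: [-1.917, -2.488, 0.001]
contact_force: [-0.8, -0.7, -2.1]
grip_width: 0.135
grasp_force: 58.5
time_s: 13.82
eef_pos: [0.5095, 0.1854, 0.2076]
tcp_rot: [1.917, 2.488, 0.001]
contact_force: [0.5, -0.0, -2.2]
grip_width: 0.135
grasp_force: 58.5
```

Up 29 mm and back at the line (TCP z 0.2076), with no contact load beyond the blank's weight. Handing in.

```bash
python3 -c "
from rig import arm
print(arm.close_job())"
```

```text
the job is handed in; nothing more can be done
None
```

The tall blank hangs gripped in the guard's slot at its scribed line after one 3 cm stroke up and back down. The wrist force shows little beyond the blank's weight, and the job is handed in at about 14 s; no verdict was returned.

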